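# Find and open the unlatched cover of a lab bench console

### The job

One of the five metal covers on the bench console is not latched: press lightly on the ribbed near end of the covers, one after another, until you find the one that rocks, then push that cover open to its stop so that it stands nearly upright and the outlet below is exposed. Use only the fingertips or the outside of the fingers, and leave the bottle, beaker and jar where they stand.

Things in the scene. Friction and masses are not known exactly. Their poses are not given: they have to be found in the camera images.
- console: Fixed white console, 160 (x) by 480 (y) by 80 mm high; origin: centre of its underside; +x points away from the robot, +y left; turned up to 0.25 rad either way. Five bare-metal covers in a row along y, 88 mm apart, lie flush with its top, each over a bay 104 (x) by 78 (y), 75 mm deep. The rim before and behind the covers is 28 mm wide.
- cover_a_centre (a point): Centre of the top of the left-most (+y) cover when flat; it does not move with the cover. Cover: plate 100 (x) by 74 (y) by 5 mm on a pivot pin along y through its middle, 2.5 mm below this point. Three dark ribs mark its near half (toward the robot, console -x), 30 to 42 mm from the pivot: press there. The far half rests on a ledge and cannot be pressed down.
- cover_b_centre (a point): Centre of the top of the second from the left cover when flat; it does not move with the cover. Cover: plate 100 (x) by 74 (y) by 5 mm on a pivot pin along y through its middle, 2.5 mm below this point. Three dark ribs mark its near half (toward the robot, console -x), 30 to 42 mm from the pivot: press there. The far half rests on a ledge and cannot be pressed down.
- cover_c_centre (a point): Centre of the top of the middle cover when flat; it does not move with the cover. Cover: plate 100 (x) by 74 (y) by 5 mm on a pivot pin along y through its middle, 2.5 mm below this point. Three dark ribs mark its near half (toward the robot, console -x), 30 to 42 mm from the pivot: press there. The far half rests on a ledge and cannot be pressed down.
- cover_d_centre (a point): Centre of the top of the second from the right cover when flat; it does not move with the cover. Cover: plate 100 (x) by 74 (y) by 5 mm on a pivot pin along y through its middle, 2.5 mm below this point. Three dark ribs mark its near half (toward the robot, console -x), 30 to 42 mm from the pivot: press there. The far half rests on a ledge and cannot be pressed down.
- cover_e_centre (a point): Centre of the top of the right-most (-y) cover when flat; it does not move with the cover. Cover: plate 100 (x) by 74 (y) by 5 mm on a pivot pin along y through its middle, 2.5 mm below this point. Three dark ribs mark its near half (toward the robot, console -x), 30 to 42 mm from the pivot: press there. The far half rests on a ledge and cannot be pressed down.
- cover_a (a joint): Tilt of the left-most (+y) cover: 0 flat; grows as its near edge sinks and far edge rises, stop at 1.45 rad. Four unknown covers are blocked and give only 1 to 2 mm at the ribs. The free one turns under about 3 N at the ribs (pivot friction 0.1 N m) and stays where left; once tilted, its raised far half can be pushed on from behind, toward the robot.
- cover_b (a joint): Tilt of the second from the left cover: 0 flat; grows as its near edge sinks and far edge rises, stop at 1.45 rad. Four unknown covers are blocked and give only 1 to 2 mm at the ribs. The free one turns under about 3 N at the ribs (pivot friction 0.1 N m) and stays where left; once tilted, its raised far half can be pushed on from behind, toward the robot.
- cover_c (a joint): Tilt of the middle cover: 0 flat; grows as its near edge sinks and far edge rises, stop at 1.45 rad. Four unknown covers are blocked and give only 1 to 2 mm at the ribs. The free one turns under about 3 N at the ribs (pivot friction 0.1 N m) and stays where left; once tilted, its raised far half can be pushed on from behind, toward the robot.
- cover_d (a joint): Tilt of the second from the right cover: 0 flat; grows as its near edge sinks and far edge rises, stop at 1.45 rad. Four unknown covers are blocked and give only 1 to 2 mm at the ribs. The free one turns under about 3 N at the ribs (pivot friction 0.1 N m) and stays where left; once tilted, its raised far half can be pushed on from behind, toward the robot.
- cover_e (a joint): Tilt of the right-most (-y) cover: 0 flat; grows as its near edge sinks and far edge rises, stop at 1.45 rad. Four unknown covers are blocked and give only 1 to 2 mm at the ribs. The free one turns under about 3 N at the ribs (pivot friction 0.1 N m) and stays where left; once tilted, its raised far half can be pushed on from behind, toward the robot.
- bottle: Bystander: amber glass bottle with a black cap, 60 mm across, about 125 mm tall; loose, standing on the bench beside the console; origin at the centre of its underside. Not to be disturbed.
- beaker: Bystander: clear plastic beaker, 72 mm across, 85 mm tall; loose, standing on the bench beside the console; origin at the centre of its underside. Not to be disturbed.
- jar: Bystander: white plastic jar with a grey lid, 52 mm across, about 60 mm tall; loose, standing on the bench beside the console; origin at the centre of its underside. Not to be disturbed.

How it is judged:
On the way, in this order (a step that is already met when the one before it is completed fails the run):
1. the free cover has been pressed and rocks (tilted by more than 0.15 rad) (value of joint any of cover_a, cover_b, cover_c, cover_d, cover_e above 0.15 rad), for 0.05 s.
2. the free cover has been pushed open (beyond 1.2 rad) (value of joint any of cover_a, cover_b, cover_c, cover_d, cover_e above 1.2 rad), for 0.2 s.
At the end, for the whole second after the job is handed in: One cover stands open and at rest, tilted by more than 1.2 rad (its stop is at 1.45), the other four are flat (below 0.1 rad), and the bottle, beaker and jar are within 20 mm of where they started (((value of joint cover_a above 1.2 rad and value of joint each of cover_b, cover_c, cover_d, cover_e below 0.1 rad) or (value of joint cover_b above 1.2 rad and value of joint each of cover_a, cover_c, cover_d, cover_e below 0.1 rad) or (value of joint cover_c above 1.2 rad and value of joint each of cover_a, cover_b, cover_d, cover_e below 0.1 rad) or (value of joint cover_d above 1.2 rad and value of joint each of cover_a, cover_b, cover_c, cover_e below 0.1 rad) or (value of joint cover_e above 1.2 rad and value of joint each of cover_a, cover_b, cover_c, cover_d below 0.1 rad)) and velocity of joint each of cover_a, cover_b, cover_c, cover_d, cover_e below 0.1 rad/s and distance of each of bottle, beaker, jar from where it was at the start of the episode below 0.02 m); the robot touches nothing.
It fails at once if the bottle, beaker or jar is shifted or lifted by more than 20 mm (distance of any of bottle, beaker, jar from where it was at the start of the episode above 0.02 m).
It fails at once if a cover or the console is pressed hard (more than 80 N) (contact force between the fingers and console above 80 N).
It also fails if it takes over 51 s, if anything falls off the work surface, if the arm or the gripper's body presses on something with over 40 N, if the wrist force passes 120 N, or if a joint passes its speed limit or range.

### The arm

A 6-joint arm with a two-finger parallel gripper is mounted at the origin on the work surface. World frame = base frame: x ahead of the robot, y to its left, z up, the work surface at z = 0. Lengths are in m, angles in rad, forces in N, time in s.
With the tool pointing down it reaches from about 0.35 to 0.775 m from the base axis. Payload 5.5 kg.
Tool frame: the origin (TCP) lies at the very end of the fingers, on their centre line; the grasp point (between the pads) lies 19 mm behind it; z points along the fingers, y is the line along which they close (so a half turn about z gives the same grasp; the last joint's range is limited). The gripper opens to 85 mm and grips with 20 to 120 N. Pads are 22 mm wide; open, the fingers measure 114 mm over their backs; the gripper's body (76 mm by 85 mm) begins 54 mm behind the grasp point. The pads swing forward as they close: fully open they stand 13 mm farther back than shut.
Start: joints at [-0.14, 0.313, 0.046, 1.304, 0, 1.431], TCP at [0.575, -0, 0.198] pointing down, gripper open.
Joint ranges: [-2.76, 2.76], [-0.86, 1.69], [-1.03, 1.26], [-2.2, 2.34], [-1.47, 1.5], [-3.14, 3.14]. Speed limits (rad/s): [2.57, 2.57, 3.14, 3.14, 3.14, 3.14].

### API

Orientations are given as a unit quaternion [w, x, y, z].
In Python, from workcell import env gives the robot as it stands. The module is installed in compiled form; this text tells all that it offers.
- The arm moves only by the tool jog_arm, never from a script. Its argument "rows" is a list of rows, each a list of 6 numbers: the shift along the world's x, y, z in units of 40 mm (1.0 is 40 mm), then the turn, a rotation vector about the world's x, y, z in units of 6 degrees (1.0 is 6 degrees). In form: [[x, y, z, wx, wy, wz], ...]. A call has 1 to 12 rows; each row is the pose to reach, as a shift and turn from the pose commanded when the call began; what a row does not reach only later rows make up. A row lasts 1/12 s, in which the tool goes at most 41.7 mm and 7.16 degrees, less where a joint would pass 70% of its speed; a pose out of reach is approached as far as the arm can. A call with a gripper value outside its range is refused whole. "jaw" is the gripper command: -1 is fully open, 1 is shut, values between are in proportion, set as the call begins (left out, the last holds). The fingers move at their own pace and stop on an object; "force" is the grip in N (left out, the last holds). Time passes only in rows, so rows that repeat a pose let the fingers close. It gives the time, the measured TCP pose, the force, the opening and the grip force at its end, in the units of the state.
- env.get_state(): the state, without advancing time (a new reading comes with each control period).
- env.read_camera(name): name is "scene" or "side" or "wrist"; returns a dict with "pixels" (480x640x3 uint8, red, green, blue), "mtx" (3x3 intrinsics, pixels), "k1" (the pictures are not rectified: a ray, as slopes to the right and down, at radius r is drawn at 1 + k1 r^2 times it, then the intrinsics apply), "cam_to_world" (4x4, takes a point from camera to world coordinates). Camera axes: x right, y up, looking along -z (the intrinsics and any distortion apply to the point x, -y, -z); pixel columns grow to the right and rows downward; lengths in m; the calibration is good to about 2 mm. A picture is of the moment at which its call begins. There is no depth.
- env.hand_in(): hands the job in; it is judged then, once.
The state is a dict: "clock": time; "joint_pos": joint angles; "qvel": joint speeds; "tau": joint torques, N m; "tcp_pos": TCP position; "orientation": TCP orientation; "wrist_force": force on the tool from outside, world axes, zero at the start; "ft_torque": the same for the moment, N m; "finger_gap": finger opening in m; "grip_force": force on a finger pad.
Only numpy, scipy, OpenCV 4.12 (cv2) and the standard library are available. Lean on these libraries where they do the work, as an engineer would, in place of code of your own. Each camera call takes 0.05 s, during which the arm holds its last target. There are 200 camera calls.

## Working session

There is one attempt and no reset: what is moved stays moved. The work goes in short steps, Python scripts to look and compute and a tool call to move; the robot and the scene stay as the last step left them, time stands still between calls to the robot, and variables do not carry over. Pictures are saved under pics/ and viewed, at most 10 in all, crops included, and the job is handed in when it is done.

Besides the shell and the picture viewer there is one more tool, called after "Request:" as a command line: name --pt "numbers of a row" for each row, then --argument value for the rest. jog_arm: Moves the arm, as the interface text tells. Its arguments: {"type":"object","properties":{"rows":{"type":"array","items":{"type":"array","items":{"type":"number"}}},"jaw":{"type":"number"},"force":{"type":"number"}},"required":["rows"]}

```bash
mkdir -p pics; cat > h.py <<'E'
from workcell import env
import numpy as np, cv2
def shot(n,f):
    c=env.read_camera(n); cv2.imwrite('pics/'+f,c['pixels'][:,:,::-1]); np.savez(f'{n}.npz',**{k:c[k] for k in('mtx','k1','cam_to_world')}); return c
def w(n,u,v,z):
    c=np.load(n+'.npz'); K=c['mtx'];k=float(c['k1'])
    d=np.array([(u-K[0,2])/K[0,0],(v-K[1,2])/K[1,1]]);s=d.copy()
    for _ in range(20): s=d/(1+k*(s@s))
    T=c['cam_to_world'];r=T[:3,:3]@[s[0],-s[1],-1];o=T[:3,3]
    return o+r*(z-o[2])/r[2]
E
python3 - <<'E'
from h import *
shot('scene','s1.png');shot('side','d1.png');s=env.get_state();print(s['tcp_pos'],s['orientation'],s['wrist_force'],s['clock'])
E
```

```text
[5.74509303e-01 3.48132570e-05 1.97088452e-01] [-6.32878616e-04  7.07119395e-01  7.07093711e-01 -4.94881561e-04] [ 0.12921545 -0.09125251 -0.25308726] 0.1
```

View pics/s1.png

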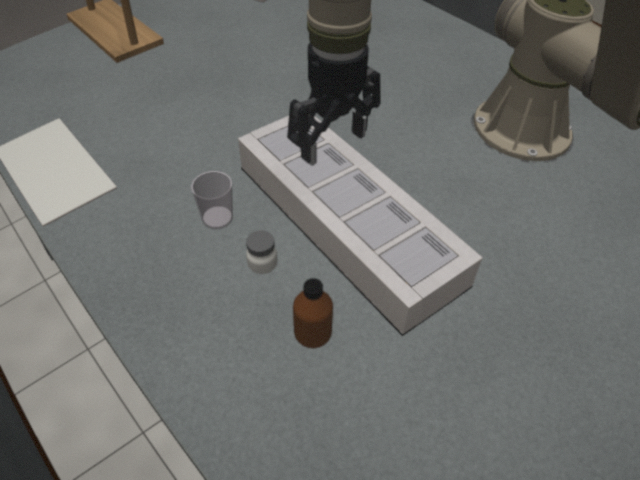

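View pics/d1.png

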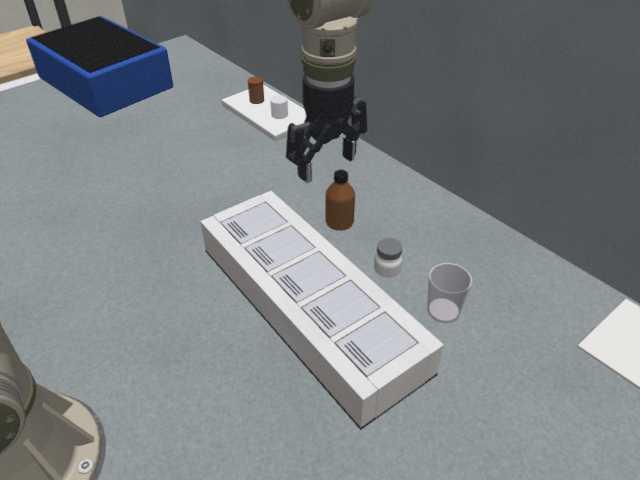

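The side view shows the console's top corners at (202,219), (270,192), (440,346) and (366,403), with all five covers flat. The bottle (340,205), jar (388,258) and beaker (447,293) stand behind it.

```bash
python3 - <<'E'
from h import *
np.set_printoptions(precision=4,suppress=True)
S=[w('side',*p,.08) for p in((202,219),(270,192),(440,346),(366,403))]
C=[w('scene',*p,.08) for p in((480,258),(404,305),(240,138))]
print(np.array(S));print(np.array(C))
for p in((237,230),(268,256),(292,285),(322,317),(358,354)): print('rib side',w('side',*p,.08))
for p in((434,245),(403,213),(369,181)): print('rib scene',w('scene',*p,.08))
print(w('side',340,225,0),w('side',388,272,0),w('side',445,315,0))
E
```

```text
[[ 0.4386  0.2015  0.08  ]
 [ 0.5864  0.1844  0.08  ]
 [ 0.5522 -0.2865  0.08  ]
 [ 0.3998 -0.2837  0.08  ]]
[[ 0.4404  0.2028  0.08  ]
 [ 0.597   0.186   0.08  ]
 [ 0.558  -0.2814  0.08  ]]
rib side [0.4708 0.1323 0.08  ]
rib side [0.4727 0.0393 0.08  ]
rib side [ 0.4612 -0.0428  0.08  ]
rib side [ 0.4541 -0.1278  0.08  ]
rib side [ 0.4482 -0.2166  0.08  ]
rib scene [0.4766 0.137  0.08  ]
rib scene [0.4638 0.0558 0.08  ]
rib scene [ 0.4534 -0.037   0.08  ]
[0.6883 0.0857 0.    ] [ 0.6659 -0.0751  0.    ] [ 0.666 -0.215  0.   ]
```

Request:
jog_arm --pt "-1.4 -0.5 -0.5 0 0 7.1" --pt "-2.8 -1.05 -1.5 0 0 14.27" --pt "-2.8 -1.05 -2.2 0 0 14.27" --pt "-2.8 -1.05 -2.2 0 0 14.27" --pt "-2.8 -1.05 -2.2 0 0 14.27" --pt "-2.8 -1.05 -2.2 0 0 14.27" --pt "-2.8 -1.05 -2.2 0 0 14.27" --pt "-2.8 -1.05 -2.2 0 0 14.27" --pt "-2.8 -1.05 -2.2 0 0 14.27" --pt "-2.8 -1.05 -2.2 0 0 14.27" --pt "-2.8 -1.05 -2.2 0 0 14.27" --pt "-2.8 -1.05 -2.2 0 0 14.27" --jaw 1

```text
clock: 1.1
tcp_pos: [0.4626, -0.0419, 0.1096]
orientation: [-0.0, 0.035, 0.999, 0.0]
wrist_force: [0.4, -0.5, 0.3]
finger_gap: -0.0
grip_force: 0.0
```

```bash
python3 - <<'E'
from h import *
c=shot('side','d2.png');cv2.imwrite('pics/d2c.png',cv2.resize(c['pixels'][140:430,180:470,::-1],None,fx=2,fy=2,interpolation=2))
E
```

```text
(no output)
```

View pics/d2c.png

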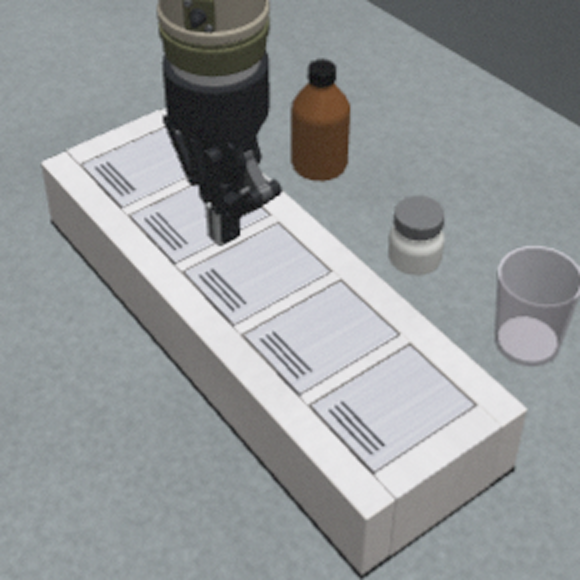

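Request:
jog_arm --pt "0 0 -0.5 0 0 0" --pt "0 0 -0.65 0 0 0" --pt "0 0 -0.72 0 0 0" --pt "0 0 -0.75 0 0 0" --pt "0 0 -0.75 0 0 0"

```text
clock: 1.57
tcp_pos: [0.4629, -0.042, 0.0799]
orientation: [-0.0, 0.039, 0.999, 0.0]
wrist_force: [-0.9, 0.7, -0.8]
finger_gap: 0.0003
grip_force: 0.0
```

The crop shows the closed fingertips at about (225,235), hovering above cover c's ribs (220,290), and all the covers are flat. The tip is now close to touching, so I press gently.

Request:
jog_arm --pt "0 0 -0.05 0 0 0" --pt "0 0 -0.1 0 0 0" --pt "0 0 -0.1 0 0 0" --pt "0 0 -0.1 0 0 0"

```text
clock: 1.9
tcp_pos: [0.4631, -0.0421, 0.0761]
orientation: [0.0, 0.038, 0.999, 0.0]
wrist_force: [-0.2, -0.1, -0.5]
finger_gap: -0.0002
grip_force: 0.0
```

Request:
jog_arm --pt "0 0 -0.03 0 0 0" --pt "0 0 -0.05 0 0 0" --pt "0 0 -0.05 0 0 0" --pt "0 0 -0.05 0 0 0"

```text
clock: 2.23
tcp_pos: [0.463, -0.042, 0.0739]
orientation: [-0.0, 0.038, 0.999, 0.0]
wrist_force: [-0.0, 0.2, 0.4]
finger_gap: -0.0001
grip_force: 0.0
```

```bash
python3 - <<'E'
from h import *
c=shot('side','d3.png');cv2.imwrite('pics/d3c.png',cv2.resize(c['pixels'][200:340,220:360,::-1],None,fx=4,fy=4,interpolation=2))
print(env.get_state()['wrist_force'])
E
```

```text
[1.08164081 0.2526206  0.75007256]
```

View pics/d3c.png

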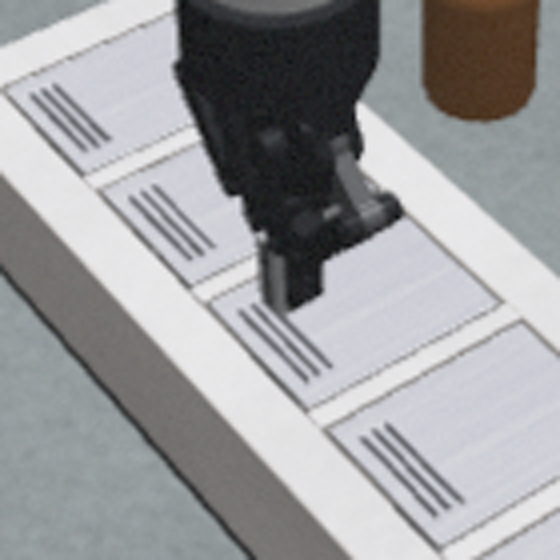

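The tip's lowest corner is at about full-image (291,278), at the left end of cover c's ribs. I'll check whether it's offset sideways or still above the cover.

```bash
python3 - <<'E'
from h import *
np.set_printoptions(precision=4,suppress=True)
for z in(.07,.08,.09,.1): print(z,w('side',291,278,z),w('side',286,274.5,z),w('side',300,271.5,z))
print(np.load('side.npz')['cam_to_world'][:3,3], w('side',291,286,.08))
for p in((271,275.5),(322.5,245+10),(345,275),(298,302)): print(w('side',*p,.08))
E
```

```text
0.07 [ 0.4758 -0.0213  0.07  ] [ 0.4744 -0.0091  0.07  ] [ 0.4974 -0.0193  0.07  ]
0.08 [ 0.47  -0.029  0.08 ] [ 0.4687 -0.017   0.08  ] [ 0.4913 -0.027   0.08  ]
0.09 [ 0.4643 -0.0368  0.09  ] [ 0.463  -0.0249  0.09  ] [ 0.4853 -0.0348  0.09  ]
0.1 [ 0.4585 -0.0445  0.1   ] [ 0.4573 -0.0328  0.1   ] [ 0.4792 -0.0425  0.1   ]
[ 0.06   -0.5809  0.7934] [ 0.4585 -0.0435  0.08  ]
[ 0.4479 -0.0022  0.08  ]
[ 0.5472 -0.0213  0.08  ]
[ 0.5442 -0.0834  0.08  ]
[ 0.4451 -0.0786  0.08  ]
```

```bash
python3 - <<'E'
from h import *
def proj(n,P):
    c=np.load(n+'.npz');T=np.linalg.inv(c['cam_to_world']);q=T[:3,:3]@P+T[:3,3];s=np.array([q[0],-q[1]])/-q[2];s*=1+float(c['k1'])*(s@s);K=c['mtx'];return K[0,0]*s[0]+K[0,2],K[1,1]*s[1]+K[1,2]
c=shot('scene','s2.png');p=env.get_state()['tcp_pos'];print(p)
S=cv2.imread('pics/d3.png');C=cv2.imread('pics/s2.png')
out=[]
for n,I in(('side',S),('scene',C)):
    u,v=proj(n,p);print(n,u,v);u0,v0=int(u)-50,int(v)-70
    J=cv2.resize(I[v0:v0+140,u0:u0+100],None,fx=4,fy=4,interpolation=2)
    cv2.circle(J,(int(4*(u-u0)),int(4*(v-v0))),3,(0,0,255),-1);out.append(J)
cv2.imwrite('pics/m.png',np.hstack(out))
E
```

```text
[ 0.46303303 -0.04203131  0.07394471]
side 292.6840557712026 286.7157016348905
scene 362.8617792486786 184.4142685819378
```

View pics/m.png

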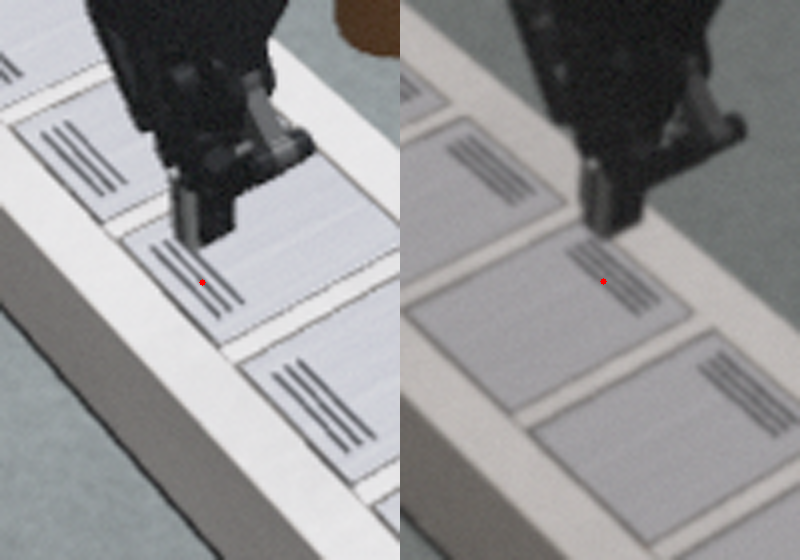

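Both views put the real tip about 15 mm above the reported TCP: it is hovering over the rib ends rather than touching. I'll keep going down and watch the force.

Request:
jog_arm --pt "0 0 -0.05 0 0 0" --pt "0 0 -0.1 0 0 0" --pt "0 0 -0.15 0 0 0" --pt "0 0 -0.15 0 0 0"

```text
clock: 2.67
tcp_pos: [0.4627, -0.0419, 0.0674]
orientation: [-0.0, 0.038, 0.999, 0.0]
wrist_force: [0.3, -0.3, -0.6]
finger_gap: 0.0001
grip_force: 0.0
```

Request:
jog_arm --pt "0 0 -0.05 0 0 0" --pt "0 0 -0.08 0 0 0" --pt "0 0 -0.08 0 0 0"

```text
clock: 2.92
tcp_pos: [0.4628, -0.042, 0.0644]
orientation: [-0.0, 0.038, 0.999, 0.0]
wrist_force: [1.0, 0.2, 0.2]
finger_gap: 0.0002
grip_force: 0.0
```

Request:
jog_arm --pt "0 0 -0.05 0 0 0" --pt "0 0 -0.08 0 0 0" --pt "0 0 -0.08 0 0 0"

```text
clock: 3.17
tcp_pos: [0.4628, -0.042, 0.0612]
orientation: [-0.0, 0.038, 0.999, 0.0]
wrist_force: [0.5, -0.4, -0.4]
finger_gap: 0.0003
grip_force: 0.0
```

Request:
jog_arm --pt "0 0 -0.05 0 0 0" --pt "0 0 -0.08 0 0 0" --pt "0 0 -0.08 0 0 0"

```text
clock: 3.42
tcp_pos: [0.4629, -0.042, 0.058]
orientation: [-0.0, 0.038, 0.999, 0.0]
wrist_force: [-0.2, -0.8, 0.3]
finger_gap: -0.0
grip_force: 0.0
```

Request:
jog_arm --pt "0 0 -0.03 0 0 0" --pt "0 0 -0.05 0 0 0" --pt "0 0 -0.05 0 0 0"

```text
clock: 3.67
tcp_pos: [0.4629, -0.042, 0.0562]
orientation: [-0.0, 0.038, 0.999, 0.0]
wrist_force: [-0.4, -0.2, -0.4]
finger_gap: -0.0001
grip_force: 0.0
```

Request:
jog_arm --pt "0 0 -0.03 0 0 0" --pt "0 0 -0.06 0 0 0" --pt "0 0 -0.06 0 0 0"

```text
clock: 3.92
tcp_pos: [0.4629, -0.042, 0.0537]
orientation: [-0.0, 0.038, 0.999, 0.0]
wrist_force: [-0.1, 0.2, -0.2]
finger_gap: 0.0
grip_force: 0.0
```

```bash
python3 - <<'E'
from h import *
c=shot('side','d4.png');d=shot('scene','s4.png')
f=lambda I,u,v:cv2.resize(I[v-70:v+70,u-50:u+50,::-1],None,fx=4,fy=4,interpolation=2)
cv2.imwrite('pics/m2.png',np.hstack([f(c['pixels'],292,286),f(d['pixels'],363,184)]))
print(env.get_state()['wrist_force'])
E
```

```text
[ 0.29629334  0.28683066 -0.24934127]
```

View pics/m2.png

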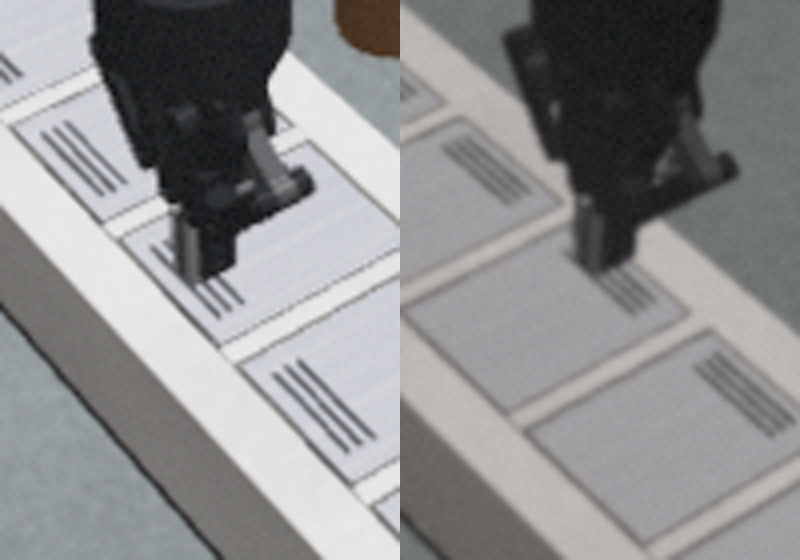

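The tip is now at the rib centre in both views, so contact should come within a few mm.

Request:
jog_arm --pt "0 0 -0.03 0 0 0" --pt "0 0 -0.05 0 0 0" --pt "0 0 -0.05 0 0 0"

```text
clock: 4.27
tcp_pos: [0.4629, -0.042, 0.0517]
orientation: [-0.0, 0.038, 0.999, 0.0]
wrist_force: [0.1, -0.4, 0.0]
finger_gap: -0.0001
grip_force: 0.0
```

Request:
jog_arm --pt "0 0 -0.03 0 0 0" --pt "0 0 -0.05 0 0 0" --pt "0 0 -0.05 0 0 0"

```text
clock: 4.52
tcp_pos: [0.4629, -0.042, 0.0497]
orientation: [-0.0, 0.038, 0.999, 0.0]
wrist_force: [0.8, 0.0, -0.6]
finger_gap: -0.0003
grip_force: 0.0
```

Request:
jog_arm --pt "0 0 -0.03 0 0 0" --pt "0 0 -0.05 0 0 0" --pt "0 0 -0.05 0 0 0"

```text
clock: 4.77
tcp_pos: [0.4629, -0.042, 0.0477]
orientation: [-0.0, 0.038, 0.999, 0.0]
wrist_force: [0.1, 0.4, -0.5]
finger_gap: 0.0
grip_force: 0.0
```

Request:
jog_arm --pt "0 0 -0.03 0 0 0" --pt "0 0 -0.05 0 0 0" --pt "0 0 -0.05 0 0 0"

```text
clock: 5.02
tcp_pos: [0.4632, -0.0421, 0.0461]
orientation: [0.0, 0.038, 0.999, 0.0]
wrist_force: [0.3, 0.2, 2.5]
finger_gap: 0.0006
grip_force: 0.7
```

Request:
jog_arm --pt "0 0 -0.03 0 0 0" --pt "0 0 -0.05 0 0 0" --pt "0 0 -0.05 0 0 0"

```text
clock: 5.27
tcp_pos: [0.4632, -0.0421, 0.0458]
orientation: [0.001, 0.038, 0.999, -0.0]
wrist_force: [-6.3, 0.8, 17.9]
finger_gap: -0.0002
grip_force: 9.1
```

```bash
python3 - <<'E'
from h import *
c=shot('side','d5.png');d=shot('scene','s5.png')
f=lambda I,u,v:cv2.resize(I[v-70:v+70,u-50:u+50,::-1],None,fx=4,fy=4,interpolation=2)
cv2.imwrite('pics/m3.png',np.hstack([f(c['pixels'],292,286),f(d['pixels'],363,184)]))
s=env.get_state();print(s['wrist_force'],s['tcp_pos'])
E
```

```text
[-5.82721213  1.18915257 17.05030659] [ 0.46325111 -0.04208083  0.04577503]
```

View pics/m3.png

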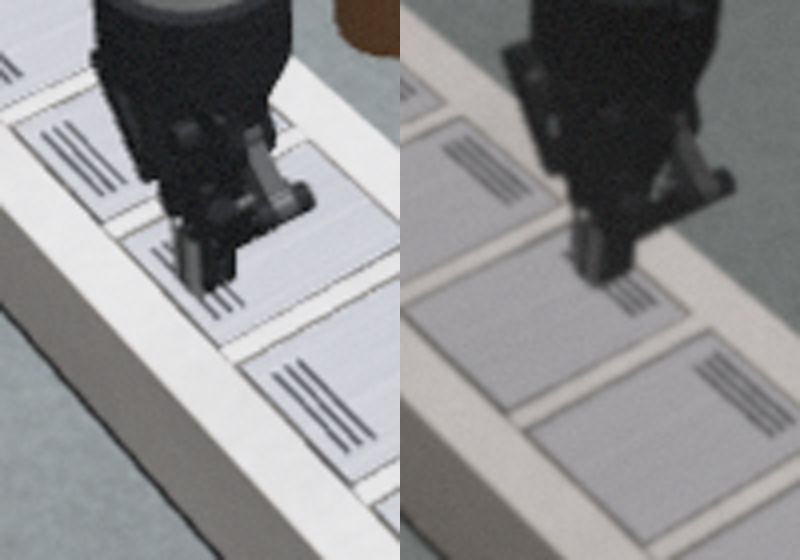

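Contact came at TCP z ≈ 0.046, with 18 N after about 2 mm, so cover c is blocked. Next is b.

Request:
jog_arm --pt "0 0 0.3 0 0 0" --pt "0.09 1.0 0.3 0 0 0" --pt "0.17 1.9 0.3 0 0 0" --pt "0.17 2.2 0.3 0 0 0" --pt "0.17 2.2 0.2 0 0 0" --pt "0.17 2.2 0.1 0 0 0" --pt "0.17 2.2 0.05 0 0 0" --pt "0.17 2.2 0.0 0 0 0" --pt "0.17 2.2 0.0 0 0 0"

```text
clock: 6.12
tcp_pos: [0.4698, 0.0461, 0.0458]
orientation: [0.0, 0.039, 0.999, 0.001]
wrist_force: [-6.7, 4.0, 20.2]
finger_gap: -0.0
grip_force: 10.6
```

Cover b is blocked too (20 N). Next is a.

Request:
jog_arm --pt "0 0 0.3 0 0 0" --pt "0.09 1.0 0.3 0 0 0" --pt "0.17 1.9 0.3 0 0 0" --pt "0.17 2.2 0.3 0 0 0" --pt "0.17 2.2 0.2 0 0 0" --pt "0.17 2.2 0.1 0 0 0" --pt "0.17 2.2 0.05 0 0 0" --pt "0.17 2.2 0.0 0 0 0" --pt "0.17 2.2 0.0 0 0 0"

```text
clock: 6.87
tcp_pos: [0.4764, 0.1332, 0.0458]
orientation: [0.0, 0.039, 0.999, 0.001]
wrist_force: [-7.2, 2.8, 21.3]
finger_gap: 0.0
grip_force: 10.4
```

Request:
jog_arm --pt "0 0 0.3 0 0 0" --pt "-0.08 -1.0 0.3 0 0 0" --pt "-0.16 -2.0 0.3 0 0 0" --pt "-0.23 -3.0 0.3 0 0 0" --pt "-0.31 -4.0 0.3 0 0 0" --pt "-0.39 -5.0 0.3 0 0 0" --pt "-0.46 -6.0 0.3 0 0 0" --pt "-0.51 -6.6 0.3 0 0 0" --pt "-0.51 -6.6 0.15 0 0 0" --pt "-0.51 -6.6 0.07 0 0 0" --pt "-0.51 -6.6 0.0 0 0 0" --pt "-0.51 -6.6 0.0 0 0 0"

```text
clock: 7.87
tcp_pos: [0.4554, -0.1296, 0.0432]
orientation: [-0.001, 0.038, 0.999, 0.0]
wrist_force: [-0.8, 0.2, 0.5]
finger_gap: -0.0002
grip_force: 0.0
```

Cover d shows no resistance. I'll press further.

Request:
jog_arm --pt "0 0 -0.05 0 0 0" --pt "0 0 -0.1 0 0 0" --pt "0 0 -0.1 0 0 0"

```text
clock: 8.12
tcp_pos: [0.456, -0.1292, 0.0397]
orientation: [-0.0, 0.037, 0.999, -0.0]
wrist_force: [-1.7, -1.0, 2.9]
finger_gap: -0.0001
grip_force: 1.0
```

Request:
jog_arm --pt "0 0 -0.05 0 0 0" --pt "0 0 -0.1 0 0 0" --pt "0 0 -0.1 0 0 0"

```text
clock: 8.37
tcp_pos: [0.4568, -0.1294, 0.0358]
orientation: [0.001, 0.038, 0.999, 0.0]
wrist_force: [1.0, 1.6, 1.9]
finger_gap: 0.0001
grip_force: 1.0
```

```bash
python3 - <<'E'
from h import *
c=shot('side','d6.png');d=shot('scene','s6.png')
f=lambda I,u,v:cv2.resize(I[v-70:v+70,u-50:u+50,::-1],None,fx=4,fy=4,interpolation=2)
cv2.imwrite('pics/m4.png',np.hstack([f(c['pixels'],330,310),f(d['pixels'],330,155)]))
s=env.get_state();print(s['wrist_force'],s['tcp_pos'])
E
```

```text
[0.80144853 0.67070123 1.33294748] [ 0.45647083 -0.12950089  0.03577387]
```

View pics/m4.png

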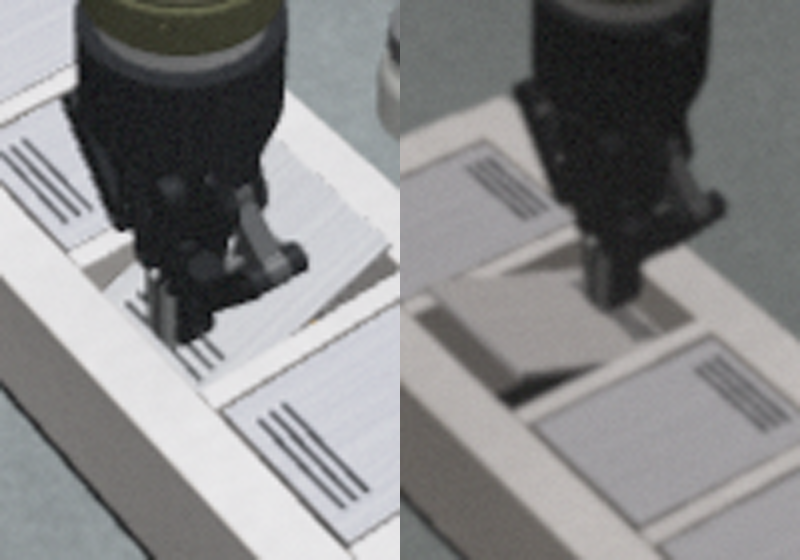

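Cover d rocks, tilted by roughly 0.4 rad. I'll press a little further, then lift and go behind it.

Request:
jog_arm --pt "0 0 -0.05 0 0 0" --pt "0 0 -0.1 0 0 0" --pt "0 0 -0.15 0 0 0" --pt "0 0 -0.2 0 0 0" --pt "0 0 -0.2 0 0 0"

```text
clock: 8.88
tcp_pos: [0.4558, -0.1301, 0.0274]
orientation: [-0.0, 0.038, 0.999, 0.0]
wrist_force: [-0.1, 0.7, -0.3]
finger_gap: -0.0001
grip_force: 0.1
```

Request:
jog_arm --pt "-0.05 0 0.3 0 0 0" --pt "-0.05 0 1.0 0 0 0" --pt "-0.05 0 1.8 0 0 0" --pt "0 0 2.4 0 0 0" --pt "1 -0.1 2.4 0 0 0" --pt "2 -0.2 2.4 0 0 0" --pt "2.85 -0.25 2.4 0 0 0" --pt "2.85 -0.25 2.4 0 0 0"

```text
clock: 9.55
tcp_pos: [0.5754, -0.141, 0.1222]
orientation: [0.001, 0.038, 0.999, -0.0]
wrist_force: [1.4, -0.2, -0.1]
finger_gap: 0.0
grip_force: 0.0
```

```bash
python3 - <<'E'
from h import *
c=shot('side','d7.png');d=shot('scene','s7.png')
f=lambda I,u,v:cv2.resize(I[v-75:v+75,u-66:u+66,::-1],None,fx=3,fy=3,interpolation=2)
cv2.imwrite('pics/m5.png',np.hstack([f(c['pixels'],345,295),f(d['pixels'],325,150)]))
s=env.get_state();print(s['wrist_force'],s['tcp_pos'])
E
```

```text
[-0.9167716  -0.39819932  0.60619681] [ 0.56992442 -0.13977199  0.1220374 ]
```

View pics/m5.png

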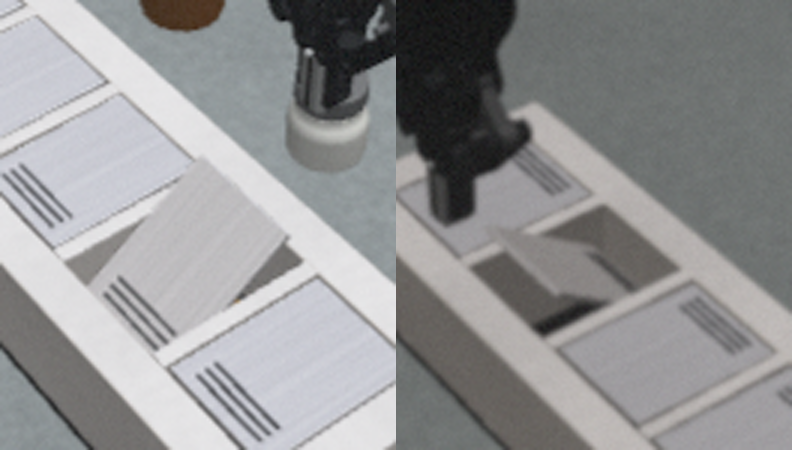

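The cover stands at about 0.8 rad and the tip is clear behind it. I'll lower the tip behind the cover and push toward the robot.

Request:
jog_arm --pt "0 0 -0.7 0 0 0" --pt "0 0 -1.4 0 0 0" --pt "0 0 -1.4 0 0 0" --pt "-0.3 0.02 -1.4 0 0 0" --pt "-0.6 0.05 -1.4 0 0 0" --pt "-0.8 0.06 -1.4 0 0 0" --pt "-1.0 0.08 -1.4 0 0 0" --pt "-1.15 0.09 -1.4 0 0 0" --pt "-1.25 0.1 -1.4 0 0 0" --pt "-1.25 0.1 -1.4 0 0 0"

```text
clock: 10.48
tcp_pos: [0.5223, -0.137, 0.0715]
orientation: [0.003, 0.038, 0.999, -0.001]
wrist_force: [2.9, -0.6, 2.0]
finger_gap: -0.0001
grip_force: 1.7
```

Request:
jog_arm --pt "-0.05 0 0 0 0 0" --pt "-0.1 0 0 0 0 0" --pt "-0.15 0.01 0 0 0 0" --pt "-0.15 0.01 0 0 0 0"

```text
clock: 10.82
tcp_pos: [0.513, -0.1354, 0.0676]
orientation: [-0.001, 0.038, 0.999, 0.0]
wrist_force: [1.5, -0.5, 0.9]
finger_gap: 0.0003
grip_force: 0.9
```

Request:
jog_arm --pt "-0.05 0 0 0 0 0" --pt "-0.1 0 0 0 0 0" --pt "-0.1 0.01 0 0 0 0"

```text
clock: 11.07
tcp_pos: [0.5103, -0.1352, 0.0676]
orientation: [0.0, 0.038, 0.999, 0.0]
wrist_force: [4.9, -3.1, -0.0]
finger_gap: -0.0001
grip_force: 2.2
```

Request:
jog_arm --pt "-0.05 0 0 0 0 0" --pt "-0.05 0 0 0 0 0"

```text
clock: 11.23
tcp_pos: [0.5103, -0.1353, 0.0678]
orientation: [0.002, 0.038, 0.999, 0.0]
wrist_force: [10.1, -0.1, -3.8]
finger_gap: -0.0004
grip_force: 4.8
```

Request:
jog_arm --pt "-0.05 0 0 0 0 0" --pt "-0.05 0 0 0 0 0"

```text
clock: 11.4
tcp_pos: [0.5103, -0.1353, 0.0679]
orientation: [0.004, 0.038, 0.999, 0.001]
wrist_force: [15.1, 1.2, -6.6]
finger_gap: -0.0
grip_force: 7.4
```

Request:
jog_arm --pt "-0.05 0 0 0 0 0" --pt "-0.05 0 0 0 0 0"

```text
clock: 11.57
tcp_pos: [0.5103, -0.1353, 0.068]
orientation: [0.005, 0.038, 0.999, 0.001]
wrist_force: [20.7, 1.0, -10.5]
finger_gap: 0.0002
grip_force: 10.0
```

The cover is at its stop: the force rises with no more motion. I'll back off and lift away.

Request:
jog_arm --pt "0.2 0 0 0 0 0" --pt "0.6 0 0 0 0 0" --pt "1.1 -0.05 0.3 0 0 0" --pt "1.2 -0.05 1.2 0 0 0" --pt "1.2 -0.05 2.1 0 0 0" --pt "1.2 -0.05 2.5 0 0 0" --pt "1.2 -0.05 2.5 0 0 0"

```text
clock: 12.15
tcp_pos: [0.5533, -0.1378, 0.1715]
orientation: [0.002, 0.038, 0.999, -0.001]
wrist_force: [0.6, 0.1, -0.0]
finger_gap: 0.0
grip_force: 0.0
```

```bash
python3 - <<'E'
from h import *
c=shot('side','d8.png');print(env.get_state()['wrist_force'])
E
```

```text
[0.12472209 0.0613463  0.03444395]
```

View pics/d8.png

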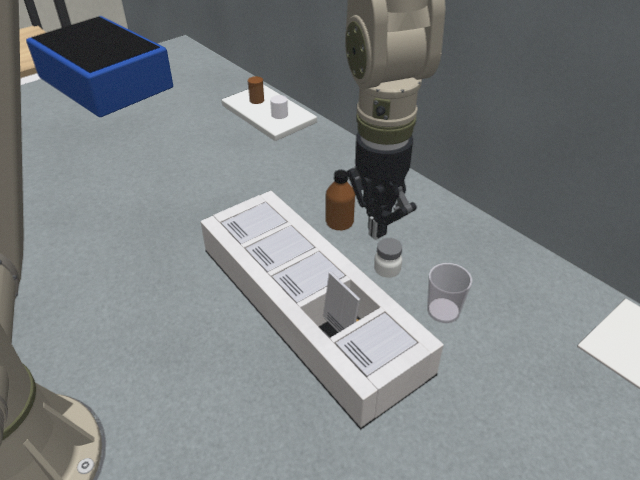

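Cover d stands nearly upright at (342,300) and the other covers are flat. The bottle, jar and beaker are unmoved at (340,205), (388,258) and (447,293), and the gripper touches nothing.

```bash
python3 -c "
from workcell import env
print(env.hand_in())"
```

```text
the job is handed in; nothing more can be done
None
```

I pushed the unlatched cover, d (second from the right), open to its stop. It stands nearly upright with the other four flat and the bottle, jar and beaker in place. The job is handed in, but no verdict came back.

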